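# Box up the worn polishing stones

## Robot

A 6-joint arm with a two-finger parallel gripper is mounted at the origin on the work surface. World frame = base frame: x ahead of the robot, y to its left, z up, the work surface at z = 0. Lengths are in m, angles in degrees, forces in N, time in s.
With the tool pointing down it reaches from about 0.35 to 0.875 m from the base axis. Payload 4.2 kg.
Tool frame: the origin (TCP) lies on the front face of the gripper's body, between the roots of the fingers; the fingertips stand 70 mm ahead of it and the grasp point (between the pads) lies 51 mm ahead of it; z points along the fingers, y is the line along which they close (so a half turn about z gives the same grasp; the last joint's range is limited). The gripper opens to 87 mm and grips with 3 to 60 N. Pads are 19 mm wide; open, the fingers measure 117 mm over their backs; the gripper's body (75 mm by 190 mm) begins 51 mm behind the grasp point.
Start: joints at [-50.157, 22.042, 0.453, 0, -68.411, -14.817], TCP at [0.264, -0.566, 0.292] pointing down, gripper open.
Joint ranges: [-179.83, 179.83], [-69.29, 118.12], [-61.27, 80.66], [-181.25, 117.63], [-171.15, -9.14], [-177.46, 177.46]. Speed limits (degrees/s): [159.86, 159.86, 180, 180, 180, 180].

## Interface

Orientations are given as a 3x3 rotation matrix whose columns are the frame's x, y, z axes.
In Python, from station import r gives the robot as it stands.
- The arm moves only by the shell command python3 -m pendant 'ROWS' [OPENING]. ROWS is JSON, a list of rows, each a list of 2 entries, a list of its own where there are three numbers: the shift along the tool's x, y, z in mm, then the turn, a rotation vector about the tool's x, y, z in rad. A call has 1 to 10 rows; each row is the pose to reach, as a shift and turn from the pose commanded when the call began, along the tool's axes at that moment; what a row does not reach only later rows make up. A row lasts 1/10 s, in which the tool goes at most 50 mm and 8.59 degrees, less where a joint would pass 70% of its speed; a pose out of reach is approached as far as the arm can. A call with a gripper value outside its range is refused whole. OPENING is the opening, from 0 (shut) to 1 (fully open), set as the call begins (- or left out, the last holds). The fingers move at their own pace and stop on an object; the grip force is fixed at half the most. Time passes only in rows, so rows that repeat a pose let the fingers close. It gives the time, the measured TCP pose, the force, the opening and the grip force at its end, in the units of the state.
- r.sense(): the state, without advancing time (a new reading comes with each control period).
- r.capture(name): name is "side" or "top"; returns a dict with "frame" (400x640x3 uint8, red, green, blue), "vertical_fov" (degrees; the focal length in pixels is half the picture's height over the tangent of half this angle, whatever the lens; pixels are square), "cx", "cy" (the principal point, pixels), "distortion" ([k1, k2, p1, p2, k3] as OpenCV has them; the pictures are not rectified), "rvec" (rotation vector, rad) and "tvec" (3), from world to camera coordinates, as OpenCV has them. Camera axes: x right, y down, z forward; pixel columns grow to the right and rows downward; lengths in m; the calibration is good to about 2 mm. A picture is of the moment at which its call begins. There is no depth.
- r.finish_job(): hands the job in; it is judged then, once.
The state is a dict: "time_s": time; "joints": joint angles; "joint_velocities": joint speeds; "effort": joint torques, N m; "tcp_pos": TCP position; "ee_rot": TCP orientation; "wrist_force": force on the tool from outside, world axes, zero at the start; "moment": the same for the moment, N m; "gripper_width": opening from 0.0 (shut) to 1.0 (fully open); "gripper_force": force on a finger pad.
Only numpy, scipy, OpenCV 4.12 (cv2) and the standard library are available. Lean on these libraries where they do the work, as an engineer would, in place of code of your own. Each camera call takes 0.05 s, during which the arm holds its last target. There are 200 camera calls.

## Task

First fold both open side flaps of the cardboard carton fully upright. Then clear all five stones out of the steel tray with the scoop, never with the fingers, and tip them gently into the carton from low above its walls. Finally stand the scoop back in the tray, flat on its bottom; leave everything else on the table alone.

Things in the scene. Friction and masses are not known exactly. Their poses are not given: they have to be found in the camera images.
- tray: open steel catch tray, outside 250 (its x) x 124 (its y) x 45 mm high, walls and floor 4 mm, fixed. Origin under its centre. Its far (+x) inner wall leans outwards by 8 degrees, from x = +113 mm at the floor to +119 mm at the rim. The scoop stands at its -x end (towards the robot), the stones lie at its +x end
- scoop: loose blue scoop, 0.16 kg: flat pan 100 (x) x 102 (y) mm, floor 2.5 mm thinning to 1.5 at the lip, sides 36 mm high for x < 0, 22 mm up to x = 18 mm, then falling to the lip, rear wall 36 mm, open at its +x end (the lip). Origin at the centre of the pan's underside, z up. Its handle: see scoop_grip
- scoop_grip (a point): point on the scoop's handle, 35 mm short of its top end, at (-74.6, 0, 111.8) mm in the scoop's frame. The handle is a black bar, 20 mm wide across y, 16 mm thick, 130 mm long; it leaves the rear wall at (-50, 0, 20) mm and leans back 15 degrees from vertical, along (-0.259, 0, 0.966)
- scoop_lip (a point): middle of the scoop's front edge, on its underside, at (50, 0, 0) mm in the scoop's frame
- carton: cardboard folding carton standing on a thin plywood base, fixed. Origin under its centre on the table. Its floor's top is 18 mm above the table; inside 150 (x) x 120 (y) mm; the two end walls (at -x and +x) stand already, their tops 78 mm above the table. Along the -y and +y sides hang two hinged flaps
- flap_left (a joint): angle of the flap on the carton's +y side: 0 = lying flat outwards, 1.57 = upright; stops at 1.6; stiff hinge, stays where left. Flap 148 (along x) x 60 x 4 mm, hinge line along the carton's x at y = +60 mm, 18 mm above the table
- flap_right (a joint): the same for the flap on the carton's -y side (hinge at y = -60 mm)
- flap_left_edge (a point): middle of the free edge of the +y flap, 60 mm from its hinge, marked by a green strip
- flap_right_edge (a point): the same for the -y flap
- stone0_center (a point): centre of an ochre lumpy ceramic polishing stone, about 26 mm across, 22 g, loose in the tray
- stone1_center (a point): centre of an ochre lumpy ceramic polishing stone, about 26 mm across, 22 g, loose in the tray
- stone2_center (a point): centre of an ochre lumpy ceramic polishing stone, about 26 mm across, 22 g, loose in the tray
- stone3_center (a point): centre of an ochre lumpy ceramic polishing stone, about 26 mm across, 22 g, loose in the tray
- stone4_center (a point): centre of an ochre lumpy ceramic polishing stone, about 26 mm across, 22 g, loose in the tray
- disc: bystander: white ceramic milling disc, 98 mm across, 18 mm thick, lying flat; origin under its centre
- jar: bystander: closed jar, 60 mm across, 80 mm tall, blue cap; origin under its centre
- model: bystander: dental arch model, about 75 x 75 mm, 36 mm tall; origin under its centre
- brush: bystander: bench brush lying on the table
- cup: bystander: open green cup, 66 mm across, 70 mm tall; origin under its centre

How it is judged:
By the outcome, as a careful person would: the job done as asked, in the order asked, and still so for the second after the job is handed in, with the robot touching nothing.
It also fails if it takes over 72 s, if anything falls off the work surface, if the arm or the gripper's body presses on something with over 40 N, if the wrist force passes 120 N, or if a joint passes its speed limit or range.

## Working session

There is one attempt and no reset: what is moved stays moved. The work goes in short steps, Python scripts to look and compute and a shell command to move; the robot and the scene stay as the last step left them, time stands still between calls to the robot, and variables do not carry over. Pictures are saved under pics/ and viewed, at most 10 in all, crops included, and the job is handed in when it is done.

```bash
ls; mkdir -p pics; cat > h.py <<'E'
import numpy as np, cv2
from station import r
def cap(n):
    c=r.capture(n); f=c["frame"]; h=f.shape[0]
    F=h/2/np.tan(np.radians(c["vertical_fov"]/2))
    K=np.array([[F,0,c["cx"]],[0,F,c["cy"]],[0,0,1.]])
    return dict(f=f,K=K,D=np.array(c["distortion"],float),rv=np.array(c["rvec"],float),tv=np.array(c["tvec"],float))
def save(c,name,box=None,s=1):
    f=c["f"][:,:,::-1]
    if box: f=f[box[1]:box[3],box[0]:box[2]]
    cv2.imwrite("pics/"+name,cv2.resize(f,None,fx=s,fy=s,interpolation=cv2.INTER_CUBIC))
def ray(c,uv):
    p=cv2.undistortPoints(np.array(uv,float).reshape(-1,1,2),c["K"],c["D"]).reshape(-1,2)
    R=cv2.Rodrigues(c["rv"])[0]
    return -R.T@c["tv"], np.c_[p,np.ones(len(p))]@R
def atz(c,uv,z):
    o,d=ray(c,uv); return o+d*((np.asarray(z)-o[2])/d[:,2])[:,None]
def proj(c,P): return cv2.projectPoints(np.array(P,float).reshape(-1,1,3),c["rv"],c["tv"],c["K"],c["D"])[0].reshape(-1,2)
E
python3 - <<'E'
from h import *
import pickle
for n in("top","side"):
    c=cap(n); save(c,n+"0.png",None,1.25); pickle.dump(c,open(n+"0.pkl","wb"))
    print(n,c["K"][0,0],ray(c,[[320,200]]))
s=r.sense(); print({k:np.round(v,3).tolist() for k,v in s.items()})
E
```

```text
pics
top 394.562136015914 (array([ 0.49506826, -0.07006141,  1.06217418]), array([[ 0.09944935,  0.0094063 , -0.99508579]]))
side 464.55502430814624 (array([0.09966558, 0.58384875, 1.01281304]), array([[ 0.43050978, -0.50942766, -0.74517841]]))
{'time_s': 0.1, 'joints': [-50.158, 22.087, 0.389, -0.028, -68.411, -14.816], 'joint_velocities': [-0.043, -0.12, 0.225, 0.116, -0.024, -0.008], 'effort': [-0.0, -39.169, 18.793, 4.232, 0.013, -0.0], 'tcp_pos': [0.264, -0.566, 0.291], 'ee_rot': [[-0.906, -0.423, -0.001], [-0.423, 0.906, 0.002], [0.0, 0.002, -1.0]], 'wrist_force': [-0.257, -0.13, 0.106], 'moment': [-0.023, -0.066, 0.011], 'gripper_force': 0.0, 'gripper_width': 1.002}
```

View pics/top0.png

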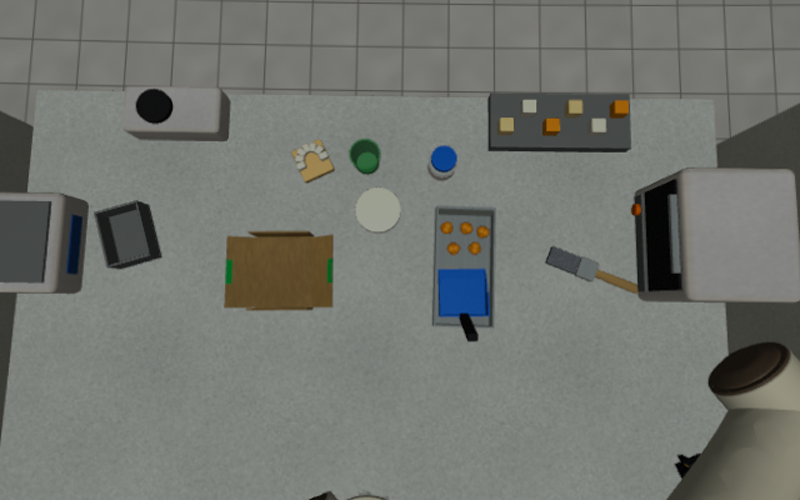

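View pics/side0.png

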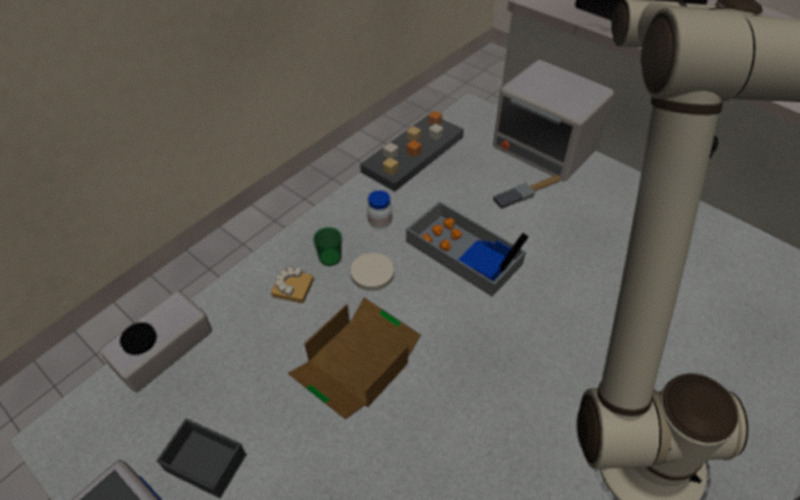

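The top view has +x up and +y to the left. The carton is at about (279,272), the tray at (464,267), and the scoop's handle tip at (472,338). The disc, cup and jar lie ahead of them. I'll enlarge this area.

```bash
python3 - <<'E'
from h import *
import pickle
c=pickle.load(open("top0.pkl","rb")); save(c,"t1.png",(170,140,410,280),3.3)
c=pickle.load(open("side0.pkl","rb")); save(c,"s1.png",(220,150,430,340),3)
E
```

```text
(no output)
```

View pics/t1.png

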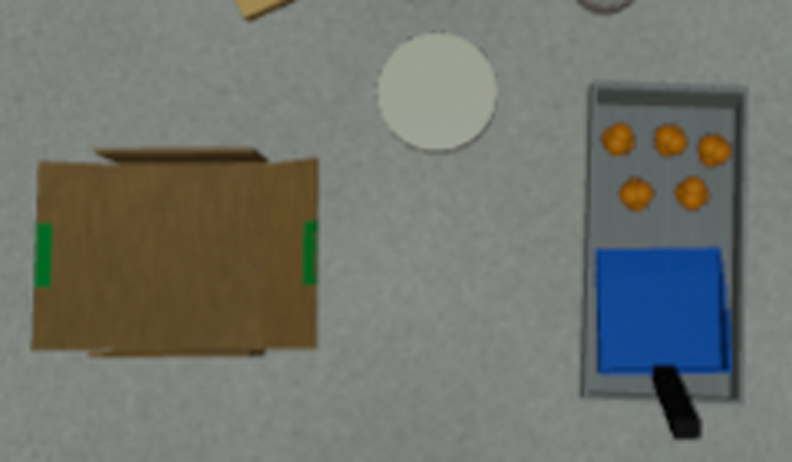

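View pics/s1.png

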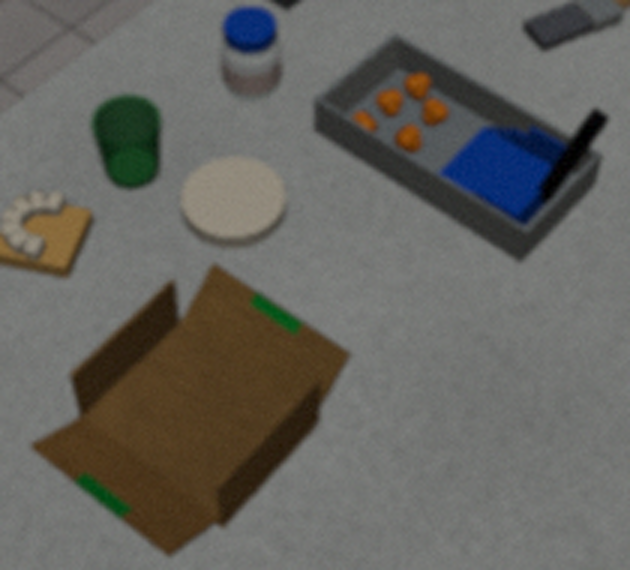

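In the crop, the tray rim corners are at (590,83), (747,87), (582,398) and (740,400), and the scoop lip runs from (597,249) to (722,249). The handle goes from (664,370) to (686,430). The green strips are centred at (44,255) and (310,253). Next I'll triangulate.

```bash
cat >> h.py <<'E'
def tri(c1,u1,c2,u2):
    o1,d1=ray(c1,[u1]);o2,d2=ray(c2,[u2]);A=np.c_[d1[0],-d2[0]]
    k=np.linalg.lstsq(A,o2-o1,rcond=None)[0];a=o1+d1[0]*k[0];b=o2+d2[0]*k[1]
    return (a+b)/2,np.linalg.norm(a-b)
E
python3 - <<'E'
from h import *
import pickle
np.set_printoptions(precision=4,suppress=True)
t=pickle.load(open("top0.pkl","rb"));s=pickle.load(open("side0.pkl","rb"))
T=lambda x,y:((x+.5)/3.3-.5+170,(y+.5)/3.3-.5+140)
S=lambda x,y:((x+.5)/3-.5+220,(y+.5)/3-.5+150)
print("tray",atz(t,[T(590,83),T(747,87),T(740,400),T(582,398)],.045))
print("tray side",atz(s,[S(395,37),S(600,157),S(521,230),S(316,104)],.045))
print("carton",atz(t,[T(40,162),T(318,158),T(317,349),T(32,349)],.02))
print("endwall top far",atz(t,[T(96,150),T(256,149)],.078))
print("endwall near top",atz(t,[T(90,355),T(263,354)],.078))
print("far wall side",atz(s,[S(173,282),S(72,376)],.078),"near",atz(s,[S(320,387),S(218,493)],.078))
print("stripL",tri(t,T(44,255),s,S(103,495)));print("stripR",tri(t,T(310,253),s,S(275,313)))
print("L corners",tri(t,T(40,162),s,S(34,445)),tri(t,T(32,349),s,S(169,553)))
print("R corners",tri(t,T(318,158),s,S(214,266)),tri(t,T(317,349),s,S(350,354)))
print("lip",atz(t,[T(597,249),T(722,249)],.005))
print("lip side",tri(t,T(597,249),s,S(443,173)),tri(t,T(722,249),s,S(489,128)))
print("handle top",tri(t,T(687,431),s,S(599,117)))
print("stones",atz(t,[T(618,139),T(670,140),T(714,150),T(636,193),T(692,193)],.017))
print("disc",atz(t,[T(438,91)],.018))
print("s-handle-mid", tri(t,T(664,370),s,S(547,190)))
E
```

```text
tray [[ 0.6902 -0.1335  0.045 ]
 [ 0.6886 -0.2578  0.045 ]
 [ 0.4437 -0.2505  0.045 ]
 [ 0.4435 -0.1288  0.045 ]]
tray side [[ 0.6852 -0.2564  0.045 ]
 [ 0.4397 -0.251   0.045 ]
 [ 0.4478 -0.131   0.045 ]
 [ 0.6867 -0.1334  0.045 ]]
carton [[0.6245 0.307  0.02  ]
 [0.6307 0.084  0.02  ]
 [0.4779 0.0803 0.02  ]
 [0.4753 0.3053 0.02  ]]
endwall top far [[0.627  0.2441 0.078 ]
 [0.6294 0.1228 0.078 ]]
endwall near top [[0.4724 0.2411 0.078 ]
 [0.4747 0.1122 0.078 ]]
far wall side [[0.6275 0.125  0.078 ]
 [0.6253 0.2437 0.078 ]] near [[0.4686 0.1255 0.078 ]
 [0.4679 0.2455 0.078 ]]
stripL (array([0.5484, 0.2915, 0.0432]), np.float64(0.00031017940690814786))
stripR (array([0.5521, 0.0828, 0.056 ]), np.float64(0.0004037442937791466))
L corners (array([0.6205, 0.297 , 0.0462]), np.float64(0.0016356990957315395)) (array([0.4753, 0.2952, 0.0468]), np.float64(0.0013538741001047634))
R corners (array([0.6258, 0.0786, 0.0545]), np.float64(0.0009206131549044292)) (array([0.4784, 0.0749, 0.0565]), np.float64(0.00017305794961581904))
lip [[ 0.5611 -0.1426  0.005 ]
 [ 0.5625 -0.244   0.005 ]]
lip side (array([ 0.5524, -0.1444,  0.035 ]), np.float64(0.01568925351424953)) (array([ 0.5603, -0.2449,  0.0065]), np.float64(0.004735925777852656))
handle top (array([ 0.427 , -0.1951,  0.1539]), np.float64(0.001566744232859938))
stones [[ 0.6498 -0.1583  0.017 ]
 [ 0.6495 -0.2004  0.017 ]
 [ 0.6418 -0.236   0.017 ]
 [ 0.606  -0.1729  0.017 ]
 [ 0.6066 -0.2181  0.017 ]]
disc [[ 0.6872 -0.0117  0.018 ]]
s-handle-mid (array([ 0.4631, -0.1951,  0.0306]), np.float64(0.0051071284433637934))
```

```bash
cat >> h.py <<'E'
from scipy.spatial.transform import Rotation as Ro
def Rt(yaw=0,pitch=0,roll=0):
    # yaw 0: tool y = world +y, tool z down; pitch>0: fingers lean forward (+heading)
    B=np.array([[-1,0,0],[0,1,0],[0,0,-1.]])
    return Ro.from_euler('zyx',[yaw,-pitch,roll],degrees=True).as_matrix()@B
def to(p,R,q=None):
    s=r.sense(); P=np.array(s["tcp_pos"]) if q is None else np.array(q[0]); A=np.array(s["ee_rot"]) if q is None else q[1]
    R=np.array(R)
    print("shift",np.round(A.T@(np.array(p)-P)*1000,1).tolist(),"turn",np.round(Ro.from_matrix(A.T@R).as_rotvec(),3).tolist())
E
python3 - <<'E'
from h import *
print(Rt(0,15))
R=Rt(1.1); s=r.sense()
to([.55,.03,.29],R); 
E
```

```text
[[-0.96592583  0.          0.25881905]
 [ 0.          1.          0.        ]
 [-0.25881905  0.         -0.96592583]]
shift [-510.9, 419.2, 2.1] turn [0.002, -0.0, 0.417]
```

```bash
python3 -m pendant '[[[-511,419,0],[0,0,0.417]],[[-511,419,0],[0,0,0.417]],[[-511,419,0],[0,0,0.417]],[[-511,419,0],[0,0,0.417]],[[-511,419,0],[0,0,0.417]],[[-511,419,0],[0,0,0.417]],[[-511,419,0],[0,0,0.417]],[[-511,419,0],[0,0,0.417]],[[-511,419,0],[0,0,0.417]],[[-511,419,0],[0,0,0.417]]]' 0
python3 -c "
from h import *
to([.55,.03,.29],Rt(1.1));print(r.sense()['joints'])"
```

```text
time_s: 1.1
tcp_pos: [0.4784, -0.1187, 0.2922]
ee_rot: [[-1.0, -0.02, -0.0], [-0.02, 1.0, 0.0], [0.0, 0.0, -1.0]]
wrist_force: [0.0, -0.7, 0.1]
gripper_width: 0.174
gripper_force: 0.0
shift [-74.6, 147.3, 2.2] turn [0.0, -0.0, 0.001]
[ 4.97470021e+00  9.11129637e+00 -1.75683719e+01 -7.29352024e-03
 -6.33300226e+01 -9.38267501e+01]
```

```bash
python3 -m pendant '[[[-75,147,2],[0,0,0]],[[-75,147,2],[0,0,0]],[[-75,147,2],[0,0,0]],[[-75,147,2],[0,0,0]],[[-75,147,2],[0,0,0]],[[-75,147,2],[0,0,0]]]'
python3 -c "
from h import *
to([.551,.035,.098],Rt(1.1));print(r.sense()['joints'])"
```

```text
time_s: 1.7
tcp_pos: [0.5497, 0.0272, 0.2897]
ee_rot: [[-1.0, -0.02, -0.002], [-0.02, 1.0, -0.0], [0.002, -0.0, -1.0]]
wrist_force: [-0.2, 0.2, -0.6]
gripper_width: 0.007
gripper_force: 0.0
shift [-1.8, 7.8, 191.7] turn [-0.0, -0.002, 0.001]
[ 1.97120154e+01  1.49306248e+01 -1.03160633e+01 -9.86789600e-03
 -6.48507127e+01 -1.08573869e+02]
```

```bash
python3 -m pendant '[[[-2,8,192],[0,0,0]],[[-2,8,192],[0,0,0]],[[-2,8,192],[0,0,0]],[[-2,8,192],[0,0,0]],[[-2,8,192],[0,0,0]],[[-2,8,192],[0,0,0]]]'
python3 -m pendant '[[[0,15,0],[0,0,0]],[[0,22,0],[0,0,0]],[[0,28,0],[0,0,0]],[[0,32,-4],[0,0,0]],[[0,36,-8],[0,0,0]],[[0,40,-11],[0,0,0]],[[0,45,-14],[0,0,0]],[[0,50,-17],[0,0,0]],[[0,55,-19],[0,0,0]],[[0,60,-20],[0,0,0]]]'
python3 -c "
from h import *
print(r.sense()['wrist_force'],r.sense()['joints'])"
```

```text
time_s: 2.3
tcp_pos: [0.5523, 0.0345, 0.099]
ee_rot: [[-1.0, -0.019, -0.0], [-0.019, 1.0, -0.001], [0.0, -0.001, -1.0]]
wrist_force: [0.0, -0.2, 0.7]
gripper_width: -0.0
gripper_force: 0.0
time_s: 3.3
tcp_pos: [0.551, 0.0962, 0.1186]
ee_rot: [[-1.0, -0.019, 0.001], [-0.019, 1.0, 0.0], [-0.001, 0.0, -1.0]]
wrist_force: [-0.1, -1.8, 2.2]
gripper_width: 0.006
gripper_force: 1.0
[-0.1418116  -1.81268485  2.1508581 ] [ 2.64940135e+01  2.64016899e+01 -2.11434300e+01 -1.65029076e-02
 -4.24134442e+01 -1.15364580e+02]
```

```bash
python3 -m pendant '[[[0,3,-1],[0,0,0]],[[0,5,-1],[0,0,0]],[[0,7,-2],[0,0,0]],[[0,8,-2],[0,0,0]],[[0,8,-2],[0,0,0]]]'
python3 -m pendant '[[[0,1,0],[0,0,0]],[[0,2,0],[0,0,0]],[[0,3,0],[0,0,0]],[[0,3,0],[0,0,0]]]'
python3 -m pendant '[[[0,1,0],[0,0,0]],[[0,2,0],[0,0,0]],[[0,2,0],[0,0,0]]]'
```

```text
time_s: 3.8
tcp_pos: [0.5505, 0.1039, 0.1199]
ee_rot: [[-1.0, -0.02, -0.001], [-0.02, 1.0, -0.0], [0.001, -0.0, -1.0]]
wrist_force: [-0.5, -0.1, 0.1]
gripper_width: 0.003
gripper_force: 0.0
time_s: 4.2
tcp_pos: [0.5506, 0.1067, 0.1202]
ee_rot: [[-1.0, -0.02, -0.0], [-0.02, 1.0, -0.0], [0.0, -0.0, -1.0]]
wrist_force: [-0.3, -1.2, 0.4]
gripper_width: 0.004
gripper_force: 0.4
time_s: 4.5
tcp_pos: [0.5507, 0.1088, 0.1203]
ee_rot: [[-1.0, -0.02, 0.0], [-0.02, 1.0, 0.0], [-0.0, 0.0, -1.0]]
wrist_force: [-0.9, -0.4, 0.5]
gripper_width: 0.01
gripper_force: 0.4
```

```bash
python3 -m pendant '[[[0,1,0],[0,0,0]],[[0,2,0],[0,0,0]],[[0,2,0],[0,0,0]]]'
python3 - <<'E'
from h import *
c=cap("side"); save(c,"s2.png",(220,220,380,350),4.6)
E
```

```text
time_s: 4.8
tcp_pos: [0.5507, 0.1109, 0.1203]
ee_rot: [[-1.0, -0.02, 0.0], [-0.02, 1.0, 0.0], [-0.0, 0.0, -1.0]]
wrist_force: [-0.7, -1.2, -0.6]
gripper_width: 0.004
gripper_force: 0.3
```

View pics/s2.png

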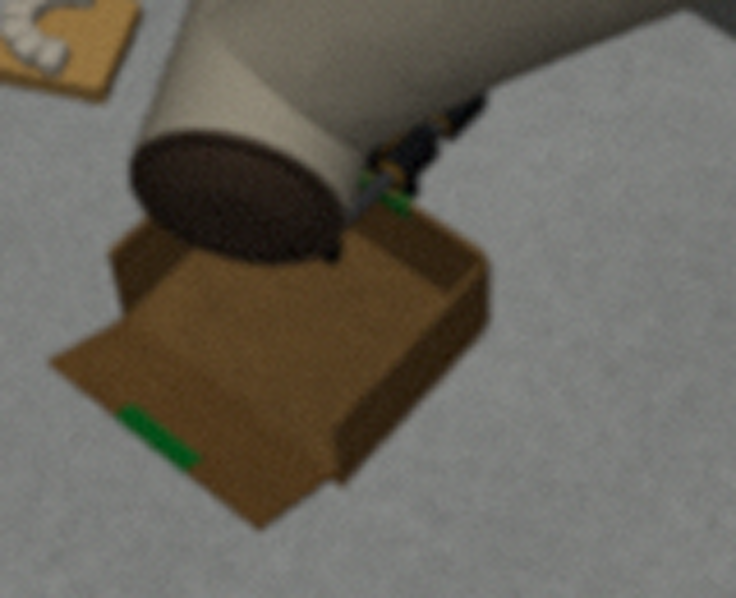

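The right flap looks nearly upright, with its strip at (390,195). I'll push on gently until I feel the stop.

```bash
python3 -m pendant '[[[0,1,0],[0,0,0]],[[0,2,0],[0,0,0]],[[0,2,0],[0,0,0]]]'
python3 -m pendant '[[[0,1,0],[0,0,0]],[[0,2,0],[0,0,0]],[[0,2,0],[0,0,0]]]' | grep -E "pos|wrist"
python3 -m pendant '[[[0,1,0],[0,0,0]],[[0,1,0],[0,0,0]]]'| grep -E "pos|wrist"
```

```text
time_s: 5.15
tcp_pos: [0.5507, 0.1129, 0.1203]
ee_rot: [[-1.0, -0.02, 0.0], [-0.02, 1.0, 0.0], [-0.0, 0.0, -1.0]]
wrist_force: [0.1, -1.2, 1.4]
gripper_width: 0.005
gripper_force: 0.3
tcp_pos: [0.5506, 0.1139, 0.1203]
wrist_force: [2.3, -4.1, 0.7]
tcp_pos: [0.5506, 0.1141, 0.1203]
wrist_force: [1.9, -9.2, 0.5]
```

```bash
python3 -m pendant '[[[0,-30,0],[0,0,0]],[[0,-30,-50],[0,0,0]],[[0,-30,-90],[0,0,0]],[[0,20,-90],[0,0,0]],[[0,70,-90],[0,0,0]],[[0,120,-90],[0,0,0]],[[0,170,-90],[0,0,0]],[[0,219,-90],[0,0,0]],[[0,219,-90],[0,0,0]],[[0,219,-90],[0,0,0]]]' | grep -E "pos|wrist"
python3 -c "
from h import *
to([.547,.335,.094],Rt(1.1))"
```

```text
tcp_pos: [0.5456, 0.3361, 0.2095]
wrist_force: [-0.9, 0.8, -0.3]
shift [-1.5, -1.1, 115.5] turn [-0.0, -0.001, 0.003]
```

```bash
python3 -m pendant '[[[0,-1,115],[0,0,0]],[[0,-1,115],[0,0,0]],[[0,-1,115],[0,0,0]],[[0,-1,115],[0,0,0]],[[0,-1,115],[0,0,0]]]'| grep -E "pos|wrist"
python3 -m pendant '[[[0,-15,0],[0,0,0]],[[0,-24,0],[0,0,0]],[[0,-29,-3],[0,0,0]],[[0,-35,-10],[0,0,0]],[[0,-42,-18],[0,0,0]],[[0,-48,-23],[0,0,0]],[[0,-54,-26],[0,0,0]],[[0,-60,-28],[0,0,0]],[[0,-66,-30],[0,0,0]],[[0,-70,-31],[0,0,0]]]'
python3 -m pendant '[[[0,-3,0],[0,0,0]],[[0,-5,0],[0,0,0]],[[0,-7,0],[0,0,0]],[[0,-7,0],[0,0,0]]]'| grep -E "pos|wrist"
python3 -m pendant '[[[0,-1,0],[0,0,0]],[[0,-2,0],[0,0,0]],[[0,-2,0],[0,0,0]]]'| grep -E "pos|wrist"
```

```text
tcp_pos: [0.547, 0.3331, 0.0961]
wrist_force: [0.3, 0.6, 0.6]
time_s: 8.15
tcp_pos: [0.5475, 0.2625, 0.126]
ee_rot: [[-1.0, -0.019, -0.001], [-0.019, 1.0, -0.001], [0.001, -0.001, -1.0]]
wrist_force: [0.7, 0.3, 0.0]
gripper_width: 0.007
gripper_force: 0.6
tcp_pos: [0.5474, 0.2562, 0.1258]
wrist_force: [-0.1, 0.2, 0.0]
tcp_pos: [0.5475, 0.2545, 0.126]
wrist_force: [-1.2, -0.2, -1.0]
```

```bash
for i in 1; do python3 -m pendant '[[[0,-1,0],[0,0,0]],[[0,-2,0],[0,0,0]],[[0,-2,0],[0,0,0]]]'| grep -E "pos|wrist"; done
python3 - <<'E'
from h import *
c=cap("side"); save(c,"s3.png",(220,220,380,350),4.6)
E
```

```text
tcp_pos: [0.5475, 0.254, 0.1261]
wrist_force: [-1.6, 5.4, -1.4]
```

View pics/s3.png

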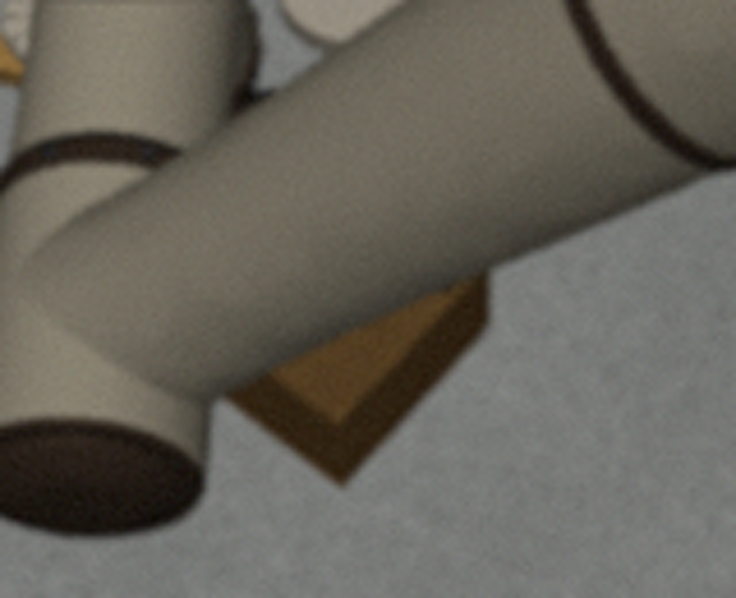

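```bash
python3 -m pendant '[[[0,-1.5,0],[0,0,0]],[[0,-1.5,0],[0,0,0]]]'| grep -E "pos|wrist"
python3 -m pendant '[[[0,28,0],[0,0,0]],[[0,28,0],[0,0,0]],[[0,28,-50],[0,0,0]],[[0,28,-100],[0,0,0]],[[0,28,-150],[0,0,0]],[[0,28,-180],[0,0,0]],[[0,-20,-180],[0,0,0]],[[0,-20,-180],[0,0,0]]]' 0.6 | grep -E "pos|wrist"
python3 - <<'E'
from h import *
R=Rt(0.5,15); g=np.array([.437,-.195,.116]); p=g-.131*R[:,2]
to(p,R)
E
```

```text
tcp_pos: [0.5475, 0.2537, 0.1261]
wrist_force: [-4.0, 9.4, -2.8]
tcp_pos: [0.5478, 0.2274, 0.308]
wrist_force: [0.3, 0.9, -0.5]
shift [151.7, -420.0, 65.2] turn [0.003, -0.261, 0.008]
```

```bash
python3 -m pendant '[[[152,-420,65],[0.003,-0.261,0.008]],[[152,-420,65],[0.003,-0.261,0.008]],[[152,-420,65],[0.003,-0.261,0.008]],[[152,-420,65],[0.003,-0.261,0.008]],[[152,-420,65],[0.003,-0.261,0.008]],[[152,-420,65],[0.003,-0.261,0.008]],[[152,-420,65],[0.003,-0.261,0.008]],[[152,-420,65],[0.003,-0.261,0.008]],[[152,-420,65],[0.003,-0.261,0.008]],[[152,-420,65],[0.003,-0.261,0.008]]]'
python3 - <<'E'
from h import *
R=Rt(0.5,15); g=np.array([.437,-.195,.116]); p=g-.131*R[:,2]
to(p,R); to(g-.051*R[:,2],R); print(r.sense()['joints'])
c=cap("top"); save(c,"t2.png",(170,110,410,290),3.3)
E
```

```text
time_s: 11.2
tcp_pos: [0.4014, -0.1961, 0.2401]
ee_rot: [[-0.967, -0.002, 0.255], [-0.002, 1.0, -0.001], [-0.255, -0.001, -0.967]]
wrist_force: [0.3, 0.1, -0.5]
gripper_width: 0.6
gripper_force: 0.0
shift [-2.3, 1.1, -2.0] turn [-0.001, -0.004, -0.007]
shift [-2.6, 1.2, 78.0] turn [-0.001, -0.004, -0.007]
[ -5.92726157   2.45455911 -34.01881597  -2.33902881 -38.85791085
 -82.31927773]
```

View pics/t2.png

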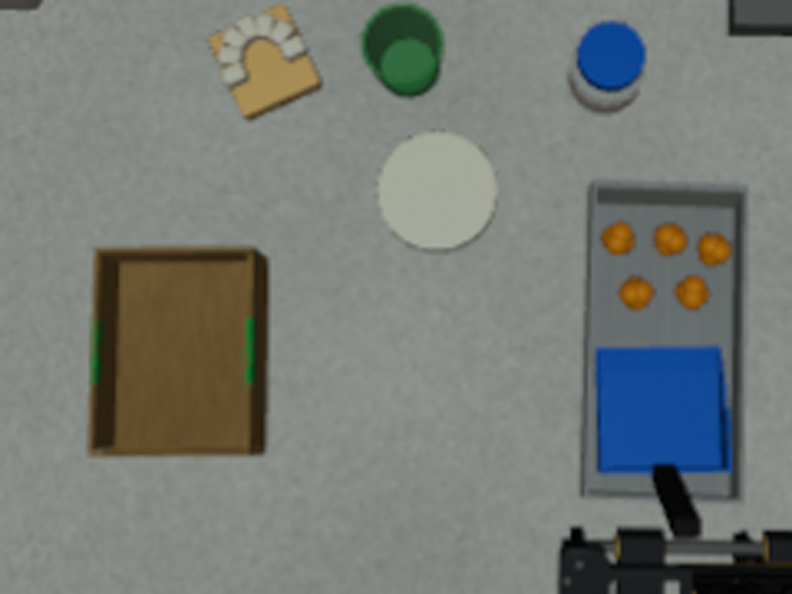

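Both flaps stand upright, with their strips at (97,350) and (250,350). The stones are untouched, and the gripper is just behind the handle. Next I'll grasp it.

```bash
python3 -m pendant '[[[-3,1,40],[0,-0.004,-0.007]],[[-3,1,78],[0,-0.004,-0.007]],[[-3,1,78],[0,-0.004,-0.007]],[[-3,1,78],[0,-0.004,-0.007]]]'
python3 -m pendant '[[[0,0,0],[0,0,0]],[[0,0,0],[0,0,0]],[[0,0,0],[0,0,0]],[[0,0,0],[0,0,0]],[[0,0,0],[0,0,0]],[[0,0,0],[0,0,0]]]' 0
python3 - <<'E'
from h import *
print(r.sense()['wrist_force'],r.sense()['moment'])
c=cap("side"); save(c,"s4.png",(290,120,450,250),4.6)
E
```

```text
time_s: 11.65
tcp_pos: [0.4278, -0.1899, 0.1667]
ee_rot: [[-0.965, -0.02, 0.26], [-0.021, 1.0, 0.001], [-0.26, -0.004, -0.966]]
wrist_force: [0.8, -0.7, -0.5]
gripper_width: 0.6
gripper_force: 0.0
time_s: 12.25
tcp_pos: [0.4277, -0.1907, 0.1672]
ee_rot: [[-0.965, -0.018, 0.263], [-0.019, 1.0, 0.001], [-0.263, -0.004, -0.965]]
wrist_force: [-1.8, 0.6, 3.5]
gripper_width: 0.226
gripper_force: 29.8
[-1.83263332  0.60834786  3.48839888] [0.21905795 0.73293689 0.1230177 ]
```

View pics/s4.png

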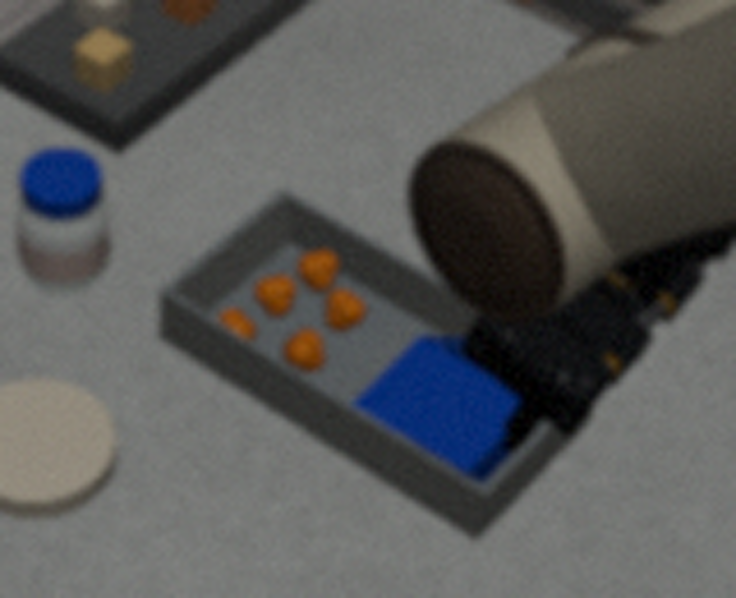

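The grip closed at about 20 mm, which is the handle's width. The scoop still lies flat in the tray at about (360–520, 340–475) and is slightly left of centre. I'll set up the scoop kinematics and then push.

```bash
cat >> h.py <<'E'
def Rs(yaw,tilt): return Ro.from_euler('zy',[0,0]).as_matrix()@Ro.from_euler('ZY',[yaw,-tilt],degrees=True).as_matrix() # tilt>0 lip up
LIP=np.array([.05,0,0])
def sc(lip,yaw,tilt):
    G=np.load("grip.npz"); R=Rs(yaw,tilt); o=np.array(lip)-R@LIP
    to(o+R@G["p"],R@G["R"])
def scoop():
    G=np.load("grip.npz"); s=r.sense(); R=np.array(s["ee_rot"])@G["R"].T; o=np.array(s["tcp_pos"])-R@G["p"]
    print("lip",np.round(o+R@LIP,4),"yaw",round(np.degrees(np.arctan2(R[1,0],R[0,0])),2),"tilt",round(np.degrees(np.arcsin(R[2,0])),2),"F",np.round(s["wrist_force"],1),"grip",round(s["gripper_width"],3),round(float(s["gripper_force"]),1))
E
python3 - <<'E'
from h import *
s=r.sense(); R=Rs(1.05,0); o=np.array([.513,-.1892,.004])
np.savez("grip.npz",p=R.T@(np.array(s["tcp_pos"])-o),R=R.T@np.array(s["ee_rot"]))
scoop()
sc([.60,-.1935,.004],-1,-1.2); sc([.635,-.1945,.004],-1.2,-1.2); sc([.679,-.1955,.004],-1.2,-1.2)
E
```

```text
lip [ 0.563  -0.1883  0.004 ] yaw 1.05 tilt 0.0 F [-1.9 -0.   5.8] grip 0.227 29.8
shift [-39.8, -1.2, 7.9] turn [0.009, 0.021, 0.035]
shift [-73.5, -2.4, 17.1] turn [0.01, 0.021, 0.038]
shift [-116.0, -4.2, 28.7] turn [0.01, 0.021, 0.038]
```

```bash
python3 -m pendant '[[[-13,0,3],[0.003,0.01,0.012]],[[-26,-1,5],[0.006,0.021,0.024]],[[-40,-1,8],[0.009,0.021,0.035]],[[-51,-2,11],[0.009,0.021,0.036]],[[-62,-2,14],[0.01,0.021,0.037]],[[-73,-2,17],[0.01,0.021,0.038]],[[-73,-2,17],[0.01,0.021,0.038]]]'
python3 - <<'E'
from h import *
scoop(); sc([.679,-.1955,.004],-1.2,-1.2)
E
```

```text
time_s: 13.0
tcp_pos: [0.5043, -0.1912, 0.1692]
ee_rot: [[-0.97, 0.021, 0.243], [0.019, 1.0, -0.009], [-0.243, -0.004, -0.97]]
wrist_force: [1.2, 0.3, -0.4]
gripper_width: 0.228
gripper_force: 30.0
lip [ 0.6364 -0.194   0.0033] yaw -1.19 tilt -1.15 F [ 1.2  0.3 -0.4] grip 0.228 30.0
shift [-41.7, -0.6, 9.6] turn [0.0, 0.001, 0.0]
```

```bash
python3 -m pendant '[[[-7,0,3],[0,0,0]],[[-14,0,4.5],[0,0,0]],[[-21,0,6],[0,0,0]],[[-28,0,8],[0,0,0]],[[-34,0,9],[0,0,0]],[[-34,0,9],[0,0,0]]]' | grep wrist
python3 - <<'E'
from h import *
scoop(); sc([.679,-.1955,.004],-1.2,-1.2)
c=cap("top"); save(c,"t3.png",(320,140,420,240),5.5)
E
```

```text
wrist_force: [-1.3, -0.1, 0.4]
lip [ 0.6703 -0.1948  0.0026] yaw -1.22 tilt -1.2 F [-1.3 -0.1  0.4] grip 0.231 30.0
shift [-8.8, -0.5, 0.8] turn [0.0, -0.0, -0.0]
```

View pics/t3.png

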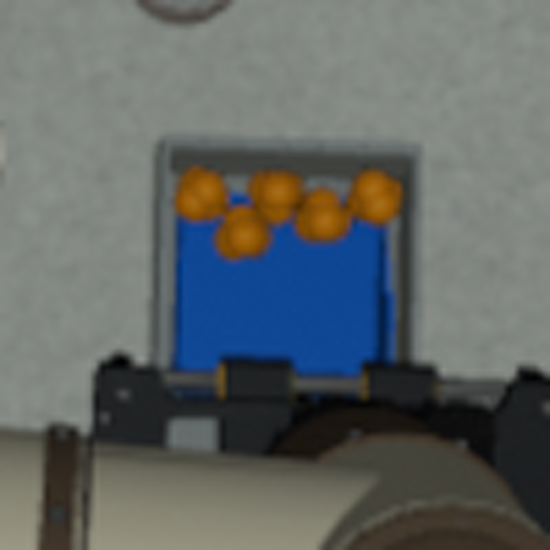

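The stones sit in a row across the lip, at (202,193), (278,195), (322,215), (376,195) and (243,232). The scoop is about 2–3 mm too far left, so I'll shift it right and push on to the wall.

```bash
python3 -m pendant '[[[0,-1.5,0],[0,0,0]],[[-1,-2.5,0.5],[0,0,0]],[[-4,-2.5,1.5],[0,0,0]],[[-7,-2.5,2],[0,0,0]],[[-10,-2.5,3],[0,0,0]],[[-10,-2.5,3],[0,0,0]]]' | grep wrist
python3 - <<'E'
from h import *
scoop()
c=cap("top"); save(c,"t4.png",(320,140,420,240),5.5)
E
```

```text
wrist_force: [-4.8, -0.3, 6.7]
lip [ 0.6792 -0.198   0.0025] yaw -1.23 tilt -1.3 F [-4.8 -0.3  6.7] grip 0.23 30.0
```

View pics/t4.png

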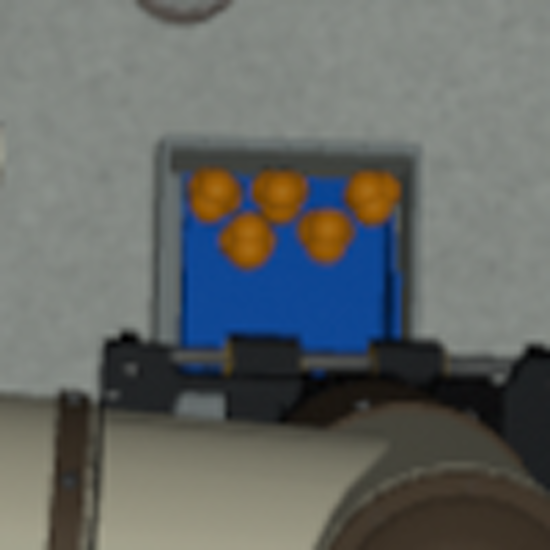

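All five stones are on the pan and the lip is at the far wall. My 10 pictures are used up, so from here I'll measure with image code. Next I'll tilt the lip up along the leaning wall.

```bash
cat >> h.py <<'E'
def stones(n="top"):
    c=cap(n); h=cv2.cvtColor(c["f"],cv2.COLOR_RGB2HSV); m=cv2.inRange(h,(8,170,90),(20,255,255))
    m[:, :165]=0; m[:130]=0; m[:,420:]=0
    k,l,st,ce=cv2.connectedComponentsWithStats(m)
    for i in range(1,k):
        if st[i,4]>8: print("blob",np.round(ce[i],1),st[i,4],np.round(atz(c,[ce[i]],.03)[0],3))
E
python3 - <<'E'
from h import *
stones()
scoop()
for a in (4,8,12,16,20,24):
    z=.004+.1*np.sin(np.radians(a))+.001
    print(a,end=' '); sc([.6785+(z-.004)*.12,-.198,z],-1.2,a)
E
```

```text
blob [358.3 174.8] 60 [ 0.667 -0.161  0.03 ]
blob [367.5 179. ] 124 [ 0.656 -0.185  0.03 ]
blob [387.4 174.8] 69 [ 0.667 -0.238  0.03 ]
blob [378.8 183.5] 61 [ 0.644 -0.215  0.03 ]
lip [ 0.6792 -0.198   0.0024] yaw -1.23 tilt -1.29 F [-4.1 -1.2  6.2] grip 0.228 30.0
4 shift [14.9, -0.1, -0.3] turn [-0.0, -0.092, -0.0]
8 shift [25.0, -0.1, 1.0] turn [-0.0, -0.162, 0.0]
12 shift [34.5, -0.0, 3.1] turn [-0.0, -0.232, 0.0]
16 shift [43.5, -0.0, 6.2] turn [0.0, -0.302, 0.001]
20 shift [51.8, 0.0, 10.2] turn [0.0, -0.372, 0.001]
24 shift [59.5, 0.1, 15.1] turn [0.0, -0.441, 0.001]
```

```bash
python3 -m pendant '[[[7.5,0,-0.2],[0,-0.046,0]],[[15,0,-0.3],[0,-0.092,0]],[[20,0,0.4],[0,-0.127,0]],[[25,0,1],[0,-0.162,0]],[[30,0,2],[0,-0.197,0]],[[34.5,0,3.1],[0,-0.232,0]],[[39,0,4.6],[0,-0.267,0]],[[43.5,0,6.2],[0,-0.302,0]],[[52,0,10.2],[0,-0.372,0]],[[52,0,10.2],[0,-0.372,0]]]' | grep wrist
python3 - <<'E'
from h import *
stones();scoop()
for z in (.06,.13): sc([.66,-.198,z],-1.2,24)
E
```

```text
wrist_force: [0.2, -0.3, -2.3]
blob [372.1 175.8] 64 [ 0.664 -0.197  0.03 ]
blob [364.4 188.5] 120 [ 0.63  -0.177  0.03 ]
blob [380.9 197.2] 122 [ 0.608 -0.22   0.03 ]
lip [ 0.6819 -0.1994  0.0383] yaw -1.15 tilt 20.09 F [ 0.3  0.4 -1.8] grip 0.226 30.0
shift [18.3, 2.6, -24.0] turn [0.009, -0.068, -0.002]
shift [-22.1, 2.9, -81.1] turn [0.009, -0.068, -0.002]
```

```bash
python3 - <<'E'
from h import *
for a,z in ((25,.05),(30,.06)):
    sc([.681,-.198,z],-1.2,a)
E
```

```text
shift [10.2, 3.0, -1.9] turn [0.009, -0.086, -0.002]
shift [20.2, 2.9, -0.3] turn [0.009, -0.173, -0.002]
```

```bash
python3 -m pendant '[[[5,1,-1],[0.004,-0.043,0]],[[10,3,-2],[0.009,-0.086,0]],[[15,3,-1],[0.009,-0.13,0]],[[20,3,-0.5],[0.009,-0.173,0]],[[20,3,-0.5],[0.009,-0.173,0]]]' | grep wrist
python3 - <<'E'
from h import *
stones();scoop()
for x,z in ((.66,.10),(.64,.17)):
    sc([x,-.198,z],-1.2,30)
E
```

```text
wrist_force: [-0.1, -0.7, -3.1]
blob [372.9 196.1] 330 [ 0.61  -0.199  0.03 ]
lip [ 0.6805 -0.1994  0.0594] yaw -1.35 tilt 29.91 F [ 0.4 -1.3 -2.5] grip 0.227 30.0
shift [-14.0, 0.3, -43.0] turn [-0.001, -0.002, -0.002]
shift [-49.5, -0.4, -106.6] turn [-0.001, -0.002, -0.002]
```

```bash
python3 -m pendant '[[[-5,0,-10],[0,0,0]],[[-10,0,-25],[0,0,0]],[[-14,0,-43],[0,0,0]],[[-22,0,-58],[0,0,0]],[[-31,0,-73],[0,0,0]],[[-40,0,-90],[0,0,0]],[[-50,0,-107],[0,0,0]],[[-50,0,-107],[0,0,0]]]' | grep wrist
python3 - <<'E'
from h import *
stones();scoop()
sc([.53,.1845,.175],1.1,28)
E
```

```text
wrist_force: [1.4, 0.2, -2.9]
blob [377.8 207.4] 432 [ 0.581 -0.212  0.03 ]
lip [ 0.6407 -0.1949  0.1719] yaw -0.99 tilt 29.97 F [-0.2  0.9 -3.3] grip 0.23 30.0
shift [73.1, 369.9, -89.8] turn [-0.026, 0.034, -0.026]
```

```bash
python3 -m pendant '[[[2,10,-2.5],[0,0,0]],[[6,30,-7],[0,0,0]],[[11,55,-13],[0,0,0]],[[16,81,-20],[0,0,0]],[[21,107,-26],[0,0,0]],[[27,133,-32],[-0.01,0.01,-0.01]],[[32,159,-39],[-0.01,0.01,-0.01]],[[37,185,-45],[-0.01,0.02,-0.01]],[[42,210,-51],[-0.015,0.02,-0.015]],[[47,235,-57],[-0.015,0.02,-0.015]]]' | grep wrist
python3 - <<'E'
from h import *
scoop()
sc([.53,.1845,.175],1.1,28)
E
```

```text
wrist_force: [-2.0, 0.7, -3.3]
lip [ 0.5755 -0.0466  0.0912] yaw 0.34 tilt 31.65 F [-2.   0.7 -3.3] grip 0.231 30.0
shift [-42.9, 232.2, -92.4] turn [0.005, 0.064, -0.013]
```

```bash
python3 -m pendant '[[[0,0,0],[0,0,0]]]' | grep -E "wrist|pos"
python3 - <<'E'
from h import *
stones();scoop();s=r.sense();print(np.round(s["joints"],1),np.round(s["joint_velocities"],1),s["tcp_pos"])
E
```

```text
tcp_pos: [0.3734, -0.0498, 0.1581]
wrist_force: [-0.1, -1.8, -1.8]
blob [314. 236.] 362 [ 0.504 -0.046  0.03 ]
lip [ 0.5748 -0.0477  0.0907] yaw 0.23 tilt 31.57 F [ 0.5  0.1 -2. ] grip 0.23 30.0
[-11.4   0.9 -42.2 -85.   -9.1   2.7] [ 0.6 -0.8  1.9  4.9  0.1 -2.5] [ 0.37408906 -0.05115626  0.15889642]
```

```bash
python3 - <<'E'
from h import *
for a,z in ((26,.095),(20,.10),(14,.105)): sc([.59,-.04,z],.3,a)
E
```

```text
shift [-32.6, 10.2, 0.6] turn [0.015, 0.097, -0.005]
shift [-57.6, 10.4, -8.9] turn [0.015, 0.202, -0.004]
shift [-83.1, 10.6, -16.1] turn [0.015, 0.307, -0.004]
```

```bash
python3 -m pendant '[[[-10,3,0],[0.005,0.03,0]],[[-20,6,0],[0.01,0.06,0]],[[-33,10,0],[0.015,0.097,0]],[[-45,10,-4],[0.015,0.15,0]],[[-58,10,-9],[0.015,0.202,0]],[[-70,10,-12],[0.015,0.25,0]],[[-83,10,-16],[0.015,0.307,0]],[[-83,10,-16],[0.015,0.307,0]]]' | grep -E "wrist|pos"
python3 - <<'E'
from h import *
stones();scoop();s=r.sense();print(np.round(s["joints"],1))
sc([.60,-.04,.15],0.5,14)
sc([.56,.1845,.16],1.1,12)
E
```

```text
tcp_pos: [0.3642, -0.1124, 0.156]
wrist_force: [4.0, 14.3, -7.2]
blob [324.1 248.8] 342 [ 0.471 -0.073  0.03 ]
lip [ 0.5419 -0.0945  0.0431] yaw 1.58 tilt 17.64 F [-2.3 15.4  3.2] grip 0.327 30.1
[  0.7   1.7 -47.  -30.3  -9.8 -60.6]
shift [-119.1, 77.0, -57.5] turn [0.092, 0.063, -0.004]
shift [-98.4, 301.9, -69.3] turn [0.087, 0.098, -0.011]
```

```bash
python3 - <<'E'
from h import *
s=r.sense();p=np.array(s["tcp_pos"]);R=np.array(s["ee_rot"]);print(np.round(R,3),s["moment"])
to(p+[0.0,.02,.0],R);to(p+[0.0,.03,.03],R);to(p+[0.02,.03,.08],R)
c=cap("side")
# blue mask for scoop
h=cv2.cvtColor(c["f"],cv2.COLOR_RGB2HSV); m=cv2.inRange(h,(105,150,50),(125,255,255)); k,l,st,ce=cv2.connectedComponentsWithStats(m); print(st[1:][st[1:,4]>20],ce[1:][st[1:,4]>20])
E
```

```text
[[-0.841 -0.052  0.539]
 [-0.002  0.996  0.092]
 [-0.542  0.076 -0.837]] [4.53738477 1.40639324 3.44353931]
shift [-0.0, 19.9, 1.8] turn [0.0, 0.0, 0.0]
shift [-16.3, 32.2, -22.3] turn [0.0, 0.0, 0.0]
shift [-60.2, 35.0, -53.4] turn [0.0, 0.0, 0.0]
[[295 153  16  14 192]
 [344 212  48  44 910]] [[302.77604167 159.28125   ]
 [364.84945055 230.84835165]]
```

```bash
python3 -m pendant '[[[0,10,1],[0,0,0]],[[0,20,2],[0,0,0]],[[-16,32,-22],[0,0,0]]]'
python3 - <<'E'
from h import *
stones();scoop();s=r.sense();print(np.round(s["joints"],1))
E
```

```text
time_s: 19.15
tcp_pos: [0.3647, -0.1014, 0.1711]
ee_rot: [[-0.842, -0.056, 0.537], [0.004, 0.994, 0.11], [-0.54, 0.095, -0.836]]
wrist_force: [3.4, 7.3, -5.4]
gripper_width: 0.251
gripper_force: 29.4
blob [325.5 250. ] 349 [ 0.468 -0.076  0.03 ]
lip [ 0.5436 -0.0798  0.0615] yaw 1.65 tilt 17.87 F [-5.1 13.2  8.5] grip 0.247 29.7
[  5.   -1.3 -49.2 -22.3  -9.5 -72.2]
```

```bash
python3 - <<'E'
from h import *
s=r.sense();p=np.array(s["tcp_pos"]);R=np.array(s["ee_rot"]);to(p+[0.02,.03,.04],R);to(p+[0.05,.03,.09],R)
E
python3 -m pendant '[[[-12,8,-8],[0,0,0]],[[-25,16,-17],[0,0,0]],[[-38,32,-24],[0,0,0]],[[-38,32,-24],[0,0,0]]]'
python3 - <<'E'
from h import *
stones();scoop();s=r.sense();print(np.round(s["joints"],1))
p=np.array(s["tcp_pos"]);R=np.array(s["ee_rot"]);to(p+[0.03,.0,.05],R);to(p+[.06,.03,.09],Rt(1,26))
E
```

```text
shift [-38.5, 32.4, -19.2] turn [0.0, 0.0, 0.0]
shift [-90.9, 35.3, -44.6] turn [0.0, 0.0, 0.0]
time_s: 19.6
tcp_pos: [0.3826, -0.0768, 0.2209]
ee_rot: [[-0.839, -0.066, 0.54], [-0.004, 0.993, 0.115], [-0.544, 0.095, -0.834]]
wrist_force: [0.2, 0.4, -2.3]
gripper_width: 0.227
gripper_force: 29.9
blob [318.3 238.2] 72 [ 0.498 -0.057  0.03 ]
blob [331.3 240.1] 68 [ 0.494 -0.091  0.03 ]
blob [313.7 246.7] 233 [ 0.476 -0.046  0.03 ]
lip [ 0.559  -0.0545  0.1059] yaw 1.93 tilt 17.63 F [-0.6  0.7 -2.7] grip 0.231 29.9
[  13.1   -7.   -54.4    3.5   -9.3 -104.3]
shift [-52.3, 2.9, -25.7] turn [0.0, 0.0, 0.0]
shift [-99.2, 34.6, -39.5] turn [0.114, 0.119, -0.008]
```

```bash
python3 -m pendant '[[[-17,2,-8],[0,0,0]],[[-34,5,-16],[0.02,0.02,0]],[[-50,12,-23],[0.05,0.05,0]],[[-67,20,-29],[0.08,0.08,0]],[[-83,28,-34],[0.11,0.1,0]],[[-99,34,-39],[0.114,0.119,0]],[[-99,34,-39],[0.114,0.119,0]]]'
python3 - <<'E'
from h import *
import pickle
stones();scoop();s=r.sense();print(np.round(s["joints"],1))
for n in("top","side"): pickle.dump(cap(n),open(n+"5.pkl","wb"))
sc([.55,.1845,.16],1.1,11)
c=pickle.load(open("top5.pkl","rb"));d=pickle.load(open("side5.pkl","rb"))
for n,c in(("top",c),("side",d)):
    h=cv2.cvtColor(c["f"],cv2.COLOR_RGB2HSV); m=cv2.inRange(h,(105,150,50),(125,255,255)); k,l,st,ce=cv2.connectedComponentsWithStats(m)
    G=np.load("grip.npz");R=np.array(s["ee_rot"])@G["R"].T;o=np.array(s["tcp_pos"])-R@G["p"]
    P=[o+R@np.array(q) for q in([.05,.051,0],[.05,-.051,0],[-.05,.051,0],[-.05,-.051,0],[-.05,.051,.036],[-.05,-.051,.036])]
    print(n,np.round(proj(c,P)).tolist())
    j=1+np.argmax(st[1:,4]); q=cv2.convexHull(np.argwhere(l==j)[:,::-1].astype(np.int32)); print("hull",cv2.approxPolyDP(q,2,True).reshape(-1,2).tolist())
E
```

```text
time_s: 20.35
tcp_pos: [0.444, -0.0479, 0.3102]
ee_rot: [[-0.898, -0.007, 0.44], [-0.006, 1.0, 0.002], [-0.44, -0.001, -0.898]]
wrist_force: [0.6, 0.4, -2.4]
gripper_width: 0.229
gripper_force: 29.9
blob [313.9 224.8] 265 [ 0.533 -0.045  0.03 ]
blob [328.2 219.6] 87 [ 0.547 -0.083  0.03 ]
blob [298.4 222. ] 87 [ 0.54  -0.005  0.03 ]
lip [ 0.6057 -0.0474  0.1733] yaw 0.31 tilt 10.72 F [-0.6 -0.3 -3.8] grip 0.23 29.9
[  18.6   -6.9  -40.7   15.   -32.4 -119.3]
shift [53.4, 231.1, -12.5] turn [-0.005, -0.008, -0.013]
top [[291.0, 190.0], [336.0, 191.0], [291.0, 234.0], [336.0, 234.0], [290.0, 237.0], [336.0, 237.0]]
hull [[336, 238], [291, 237], [293, 194], [336, 195]]
side [[315.0, 194.0], [341.0, 172.0], [347.0, 219.0], [371.0, 195.0], [350.0, 211.0], [375.0, 186.0]]
hull [[362, 204], [360, 210], [349, 219], [320, 197], [343, 176], [357, 179]]
```

```bash
python3 - <<'E'
from h import *
import pickle
from scipy.optimize import least_squares
t=pickle.load(open("top5.pkl","rb"));d=pickle.load(open("side5.pkl","rb"))
s=r.sense();G=np.load("grip.npz");A=np.array(s["ee_rot"]);p=np.array(s["tcp_pos"])
g=p+A@[0,0,.051]; R0=A@G["R"].T; o0=p-R0@G["p"]
def pose(v):
    D=Ro.from_rotvec(A@np.array([v[2],-v[0],v[3]])).as_matrix()  # v0>0: lip up? test
    return D@R0, g+D@(o0-g)+A@np.array([v[1],0,v[4]])
def pts(v,q): R,o=pose(v); return [o+R@np.array(k) for k in q]
L=[[.05,.051,.0],[.05,-.051,.0]]; B=[[-.05,.051,.036],[-.05,-.051,.036]]; Q=[[-.05,.051,0]]
def res(v):
    return np.r_[(proj(t,pts(v,L))-[[292.5,193.7],[336.5,194.7]]).ravel(),(proj(t,pts(v,B))-[[291,237.3],[336,238.3]]).ravel()*.7,(proj(d,pts(v,L))-[[319.7,197],[343,175.7]]).ravel(),(proj(d,pts(v,Q))-[[349,219.3]]).ravel(),np.array(v)*[1,200,3,3,200]]
f=least_squares(res,np.zeros(5),x_scale=[.1,.01,.1,.1,.01]); print(f.x,np.round(f.fun,1))
R,o=pose(f.x); print("lip",o+R@LIP,"yaw",np.degrees(np.arctan2(R[1,0],R[0,0])),"tilt",np.degrees(np.arcsin(R[2,0])),"roll",np.degrees(np.arcsin(R[2,1])))
np.savez("grip2.npz",p=R.T@(p-o),R=R.T@A)
E
```

```text
[-0.0805974  -0.00475933 -0.00200361  0.01562194 -0.00264595] [ 0.1 -0.4  0.6 -0.4 -0.5  0.9  0.5  1.  -2.   0.4  0.5 -0.4  0.3  1.
 -0.1 -1.  -0.   0.  -0.5]
lip [ 0.5988226  -0.04962949  0.16466922] yaw -0.5783911140226626 tilt 5.9114335615737605 roll 0.5231944035070494
```

```bash
cp grip2.npz grip.npz; python3 - <<'E'
from h import *
scoop(); sc([.57,.1845,.165],1.1,9)
E
```

```text
lip [ 0.5988 -0.0496  0.1647] yaw -0.58 tilt 5.91 F [-0.3 -0.  -2.6] grip 0.224 29.9
shift [35.1, 231.0, -8.4] turn [-0.004, -0.054, -0.029]
```

```bash
python3 -m pendant '[[[2,10,0],[0,-0.02,0]],[[5,28,-1],[0,-0.04,0]],[[9,54,-2],[0,-0.054,-0.01]],[[13,84,-3],[0,-0.054,-0.01]],[[18,114,-4],[0,-0.054,-0.015]],[[22,144,-5],[0,-0.054,-0.02]],[[26,172,-6],[0,-0.054,-0.02]],[[30,198,-7],[0,-0.054,-0.029]],[[34,220,-8],[0,-0.054,-0.029]],[[35,231,-8],[0,-0.054,-0.029]]]' | grep -E "wrist|pos"
python3 - <<'E'
from h import *
stones();scoop();s=r.sense();print(np.round(s["joints"],1))
sc([.56,.1845,.12],1.1,6); sc([.56,.1845,.098],1.1,3)
E
```

```text
tcp_pos: [0.4046, 0.1824, 0.2989]
wrist_force: [0.4, -1.3, -2.5]
blob [211.7 237.8] 453 [0.496 0.219 0.03 ]
lip [0.5712 0.1864 0.1661] yaw 1.26 tilt 9.17 F [ 1.   0.9 -2.7] grip 0.231 29.9
[  52.4   -5.6  -49.8   42.3  -34.7 -173.3]
shift [21.2, -1.2, 30.7] turn [-0.003, 0.055, 0.003]
shift [21.2, -1.1, 46.6] turn [-0.004, 0.108, 0.003]
```

```bash
python3 - <<'E'
from h import *
sc([.56,.180,.165],12,5); sc([.56,.18,.165],12,2)
E
```

```text
shift [-5.8, -36.1, -8.2] turn [-0.09, 0.07, -0.166]
shift [-16.4, -34.8, -11.5] turn [-0.086, 0.122, -0.169]
```

```bash
python3 -m pendant '[[[-1,-7,-1],[-0.02,0.014,-0.03]],[[-2,-14,-3],[-0.04,0.03,-0.07]],[[-4,-25,-6],[-0.06,0.05,-0.11]],[[-6,-36,-8],[-0.09,0.07,-0.166]],[[-11,-35.5,-10],[-0.088,0.095,-0.168]],[[-16,-35,-11.5],[-0.086,0.122,-0.169]],[[-16,-35,-11.5],[-0.086,0.122,-0.169]]]' | grep -E "wrist|pos"
python3 - <<'E'
from h import *
stones();scoop();s=r.sense();print(np.round(s["joints"],1))
for z,a in ((.13,1),(.098,0)): sc([.555,.182,z],12,a)
E
```

```text
tcp_pos: [0.4155, 0.147, 0.3189]
wrist_force: [0.1, 0.2, -2.5]
blob [219.7 241.4] 469 [0.487 0.198 0.03 ]
lip [0.5603 0.1768 0.1657] yaw 11.73 tilt 2.06 F [-0.6  1.  -2.3] grip 0.224 29.9
[  46.8   -6.5  -39.4   19.6  -40.8 -137.2]
shift [13.4, 5.8, 30.0] turn [-0.002, 0.019, -0.004]
shift [21.9, 6.1, 58.4] turn [-0.002, 0.036, -0.005]
```

```bash
python3 -m pendant '[[[4,2,10],[0,0.005,0]],[[9,4,20],[0,0.01,0]],[[13,6,30],[0,0.019,0]],[[16,6,40],[0,0.025,0]],[[19,6,50],[0,0.03,0]],[[22,6,58],[0,0.036,0]],[[22,6,58],[0,0.036,0]]]' | grep -E "wrist|pos"
python3 - <<'E'
from h import *
import pickle
stones();scoop();s=r.sense();print(np.round(s["joints"],1))
for a in (-8,-16,-24,-32,-40,-48): print(a,end=' ');sc([.55,.182,.098],12,a)
d=cap("side");h=cv2.cvtColor(d["f"],cv2.COLOR_RGB2HSV); m=cv2.inRange(h,(105,150,50),(125,255,255)); k,l,st,ce=cv2.connectedComponentsWithStats(m)
G=np.load("grip.npz");R=np.array(s["ee_rot"])@G["R"].T;o=np.array(s["tcp_pos"])-R@G["p"]
print(np.round(proj(d,[o+R@np.array(q) for q in([.05,.051,0],[.05,-.051,0],[-.05,.051,0])]),1).tolist())
j=1+np.argmax(st[1:,4]); q=cv2.convexHull(np.argwhere(l==j)[:,::-1].astype(np.int32)); print("hull",cv2.approxPolyDP(q,2,True).reshape(-1,2).tolist())
E
```

```text
tcp_pos: [0.4145, 0.1524, 0.2548]
wrist_force: [0.6, 0.3, -2.1]
blob [225.4 244.3] 400 [0.48  0.183 0.03 ]
lip [0.5546 0.1816 0.0978] yaw 11.81 tilt -0.06 F [ 0.   1.2 -2. ] grip 0.227 29.9
[  46.4   -1.6  -45.    21.8  -32.2 -140.7]
-8 shift [-23.9, 0.1, -11.0] turn [-0.005, 0.138, -0.003]
-16 shift [-53.1, -0.4, -16.3] turn [-0.008, 0.278, -0.004]
-24 shift [-82.8, -0.9, -17.6] turn [-0.01, 0.418, -0.005]
-32 shift [-112.3, -1.3, -14.6] turn [-0.012, 0.557, -0.006]
-40 shift [-141.2, -1.6, -7.6] turn [-0.014, 0.697, -0.007]
-48 shift [-168.8, -2.0, 3.3] turn [-0.016, 0.837, -0.008]
[[271.2, 286.3], [293.7, 253.9], [309.6, 304.7]]
hull [[315, 256], [319, 290], [311, 304], [274, 286], [295, 255]]
```

```bash
python3 -m pendant '[[[-12,0,-5],[0,0.07,0]],[[-24,0,-11],[-0.005,0.138,0]],[[-38,0,-14],[-0.006,0.208,0]],[[-53,0,-16],[-0.008,0.278,0]],[[-68,0,-17],[-0.009,0.348,0]],[[-83,-1,-17.6],[-0.01,0.418,0]],[[-97,-1,-16],[-0.011,0.487,0]],[[-97,-1,-16],[-0.011,0.487,0]],[[-97,-1,-16],[-0.011,0.487,0]]]' | grep -E "wrist|pos"
python3 - <<'E'
from h import *
stones();stones("side");scoop();s=r.sense();print(np.round(s["joints"],1))
for a in (-34,-40,-46): print(a,end=' ');sc([.55,.182,.098],12,a)
E
```

```text
tcp_pos: [0.4992, 0.1714, 0.3044]
wrist_force: [0.1, 0.1, -0.9]
blob [228.1 195.4] 193 [0.607 0.181 0.03 ]
blob [212.4 195.2] 87 [0.607 0.223 0.03 ]
blob [217.6 208.5] 64 [0.572 0.207 0.03 ]
blob [271.1 269.2] 217 [0.612 0.17  0.03 ]
blob [257.1 281.2] 17 [0.614 0.217 0.03 ]
lip [0.5497 0.1822 0.0986] yaw 11.77 tilt -27.82 F [ 0.1  0.6 -1.1] grip 0.227 29.9
[  35.2   15.2   -6.8   -3.1  -75.4 -111.5]
-34 shift [-22.0, -0.4, -7.0] turn [0.001, 0.108, -0.005]
-40 shift [-43.7, -0.7, -12.1] turn [-0.001, 0.213, -0.005]
-46 shift [-65.8, -1.0, -14.8] turn [-0.002, 0.317, -0.006]
```

```bash
python3 -m pendant '[[[-11,0,-4],[0,0.054,0]],[[-22,0,-7],[0,0.108,0]],[[-33,0,-10],[0,0.16,0]],[[-44,-1,-12],[0,0.213,0]],[[-55,-1,-14],[0,0.265,0]],[[-55,-1,-14],[0,0.265,0]]]' | grep -E "wrist|pos"
python3 - <<'E'
from h import *
stones();print();stones("side");scoop()
R=Rs(12,0)
sc([.555,.178,.15],12,-30);sc([.56,.17,.22],8,0)
E
```

```text
tcp_pos: [0.5548, 0.1831, 0.3098]
wrist_force: [-1.3, 0.5, -2.5]
blob [240.5 196. ] 88 [0.606 0.149 0.03 ]
blob [221.5 213.3] 31 [0.56  0.197 0.03 ]

blob [278.8 265.9] 161 [0.604 0.15  0.03 ]
blob [261.6 277.6] 139 [0.613 0.203 0.03 ]
blob [281.1 290.6] 64 [0.55  0.199 0.03 ]
lip [0.5505 0.1815 0.0979] yaw 11.54 tilt -43.01 F [ 0.   0.1 -1.1] grip 0.225 29.9
shift [59.4, -4.4, -26.1] turn [0.003, -0.227, -0.005]
shift [154.0, -2.1, -7.0] turn [0.008, -0.75, 0.07]
```

```bash
python3 - <<'E'
from h import *
sc([.55,.18,.15],12,-43);sc([.55,.17,.20],8,-15); sc([.55,.05,.20],4,0)
E
```

```text
shift [21.3, -2.0, -47.6] turn [-0.001, -0.0, -0.006]
shift [125.7, -3.7, -31.8] turn [-0.005, -0.488, 0.066]
shift [178.3, -107.1, 25.2] turn [0.006, -0.749, 0.141]
```

```bash
python3 -m pendant '[[[11,-1,-24],[0,0,0]],[[21,-2,-48],[0,0,0]],[[50,-2,-44],[0,-0.13,0.02]],[[80,-3,-38],[0,-0.26,0.04]],[[110,-3,-34],[0,-0.4,0.06]],[[126,-4,-32],[0,-0.488,0.066]],[[140,-30,-12],[0,-0.57,0.09]],[[155,-60,5],[0,-0.65,0.115]],[[170,-90,18],[0,-0.72,0.135]],[[178,-107,25],[0,-0.749,0.141]]]' | grep -E "wrist|pos"
python3 - <<'E'
from h import *
stones();print();stones("side");scoop();print(np.round(r.sense()["joints"],1))
sc([.60,-.19,.20],0,4)
E
```

```text
tcp_pos: [0.4041, 0.0372, 0.357]
wrist_force: [-0.0, -0.5, -1.0]
blob [216.8 194. ] 173 [0.611 0.211 0.03 ]
blob [237.5 198. ] 156 [0.601 0.156 0.03 ]
blob [221.7 215.6] 95 [0.554 0.196 0.03 ]

blob [278.8 266.6] 167 [0.602 0.151 0.03 ]
blob [261.6 277.4] 131 [0.613 0.202 0.03 ]
blob [280.9 288.7] 99 [0.554 0.195 0.03 ]
lip [0.5469 0.0479 0.1994] yaw 3.92 tilt -0.05 F [ 0.5  0.3 -2.2] grip 0.226 30.0
[  34.1  -11.8  -34.9   12.7  -50.2 -126.1]
shift [-18.0, -229.8, 18.0] turn [0.032, -0.07, 0.062]
```

The five stones show as three blobs inside the carton, with areas 173 (two stones), 156 (two) and 95 (one). Now I'll take the scoop back.

```bash
python3 -m pendant '[[[-2,-30,2],[0.004,-0.01,0.01]],[[-4,-75,5],[0.01,-0.02,0.02]],[[-8,-120,9],[0.015,-0.035,0.03]],[[-12,-165,13],[0.02,-0.05,0.045]],[[-18,-205,18],[0.03,-0.07,0.062]],[[-18,-230,18],[0.032,-0.07,0.062]],[[-18,-230,18],[0.032,-0.07,0.062]],[[-18,-230,18],[0.032,-0.07,0.062]]]' | grep -E "wrist|pos"
cat > fit.py <<'E'
from h import *
from scipy.optimize import least_squares
def corners(c):
    h=cv2.cvtColor(c["f"],cv2.COLOR_RGB2HSV); m=cv2.inRange(h,(105,150,50),(125,255,255)); k,l,st,ce=cv2.connectedComponentsWithStats(m)
    j=1+np.argmax(st[1:,4]); q=cv2.convexHull(np.argwhere(l==j)[:,::-1].astype(np.int32)); return q.reshape(-1,2)
def poly(q): return cv2.approxPolyDP(q.reshape(-1,1,2),2,True).reshape(-1,2).tolist()
s=r.sense();G=np.load("grip.npz");A=np.array(s["ee_rot"]);p=np.array(s["tcp_pos"])
R=A@G["R"].T;o=p-R@G["p"]
for n in("top","side"):
    c=cap(n);P=[o+R@np.array(q) for q in([.05,.051,0],[.05,-.051,0],[-.05,.051,0],[-.05,.051,.036],[-.05,-.051,.036])]
    print(n,np.round(proj(c,P),1).tolist());print(" hull",poly(corners(c)))
E
python3 fit.py; python3 -c "
from h import *
scoop();print(np.round(r.sense()['joints'],1));sc([.58,-.1925,.08],-1.2,1)"
```

```text
tcp_pos: [0.4503, -0.1871, 0.3484]
wrist_force: [-0.1, -0.0, -1.0]
top [[353.8, 190.2], [400.3, 190.8], [353.4, 235.8], [354.7, 236.9], [403.4, 237.5]]
 hull [[402, 237], [355, 237], [355, 192], [399, 192]]
side [[350.9, 156.7], [374.0, 136.9], [382.6, 176.4], [384.9, 166.4], [407.6, 145.1]]
 hull [[401, 146], [394, 165], [383, 176], [354, 157], [375, 138], [394, 140]]
lip [ 0.6038 -0.1858  0.201 ] yaw 0.14 tilt 3.99 F [-0.5 -0.2 -1.4] grip 0.226 30.0
[ -4.   -2.4 -23.9  -2.  -44.7 -83.8]
shift [60.3, -1.7, 97.1] turn [0.008, 0.052, 0.021]
```

```bash
python3 -m pendant '[[[12,0,20],[0,0.01,0]],[[24,0,40],[0.004,0.025,0.01]],[[36,-1,60],[0.008,0.04,0.021]],[[48,-1,80],[0.008,0.052,0.021]],[[60,-2,97],[0.008,0.052,0.021]],[[60,-2,97],[0.008,0.052,0.021]],[[60,-2,97],[0.008,0.052,0.021]]]' | grep -E "wrist|pos"
python3 fit.py; python3 -c "
from h import *
scoop();print(np.round(r.sense()['joints'],1));sc([.58,-.1928,.03],-1.2,0);sc([.58,-.1928,.012],-1.2,0)"
```

```text
tcp_pos: [0.4355, -0.1899, 0.2362]
wrist_force: [-0.5, -0.2, -1.0]
top [[352.4, 204.7], [393.4, 206.1], [351.4, 245.1], [352.5, 245.6], [395.4, 247.1]]
 hull [[394, 247], [353, 246], [353, 207], [393, 207]]
side [[356.4, 191.2], [378.4, 171.4], [385.9, 209.8], [387.6, 200.9], [409.4, 179.7]]
 hull [[401, 184], [397, 199], [387, 209], [359, 191], [379, 172], [389, 173]]
lip [ 0.5823 -0.1934  0.0823] yaw -1.17 tilt 1.22 F [ 0.6 -0.8 -1.1] grip 0.226 30.0
[ -4.4   3.8 -34.8  -1.6 -30.4 -84.6]
shift [16.7, 1.0, 46.3] turn [-0.001, 0.021, 0.001]
shift [23.2, 1.2, 63.1] turn [-0.001, 0.021, 0.001]
```

```bash
python3 -m pendant '[[[6,0,16],[0,0.01,0]],[[11,1,31],[0,0.021,0]],[[17,1,46],[0,0.021,0]],[[20,1,55],[0,0.021,0]],[[23,1,63],[0,0.021,0]],[[23,1,63],[0,0.021,0]]]' | grep -E "wrist|pos"
python3 fit.py; python3 -c "
from h import *
scoop();sc([.58,-.1928,.004],-1.2,0)"
```

```text
tcp_pos: [0.4369, -0.1905, 0.169]
wrist_force: [0.2, 0.2, -0.4]
top [[350.9, 207.6], [389.1, 209.0], [349.9, 245.4], [350.8, 245.6], [390.8, 247.0]]
 hull [[390, 247], [351, 246], [352, 209], [388, 210]]
side [[355.7, 208.0], [377.0, 188.4], [384.0, 226.0], [385.3, 217.6], [406.5, 196.6]]
 hull [[398, 205], [395, 215], [388, 220], [363, 203], [377, 190], [382, 189], [387, 190]]
lip [ 0.579  -0.1937  0.0107] yaw -1.27 tilt -0.11 F [ 0.9  0.1 -1.7] grip 0.228 30.0
shift [1.7, 0.7, 6.8] turn [-0.001, -0.002, -0.001]
```

```bash
python3 -m pendant '[[[0.5,0,2],[0,0,0]],[[1,0,4],[0,0,0]],[[1,0,4],[0,0,0]]]' | grep -E "wrist|pos"
python3 -m pendant '[[[0.3,0,1],[0,0,0]],[[0.5,0,2],[0,0,0]],[[0.5,0,2],[0,0,0]]]' | grep -E "wrist|pos"
python3 -c "
from h import *
scoop();print(r.sense()['moment'])"
```

```text
tcp_pos: [0.439, -0.1909, 0.1684]
wrist_force: [-6.6, 1.2, 20.7]
tcp_pos: [0.4396, -0.1912, 0.168]
wrist_force: [-11.9, 1.2, 31.9]
lip [ 0.5839 -0.1947  0.0115] yaw -1.2 tilt 0.53 F [-11.9   1.2  31.9] grip 0.231 30.0
[1.20993291 1.17882932 0.39235806]
```

```bash
python3 -m pendant '[[[-0.5,0,-2],[0,0,0]],[[-1,0,-4],[0,0,0]],[[-1,0,-4],[0,0,0]]]' | grep -E "wrist|pos"
python3 - <<'E'
from h import *
s=r.sense();A=np.array(s["ee_rot"]);print("pitch",np.degrees(np.arcsin(A[0,2])),s["moment"],s["wrist_force"])
to([.4525,-.1908,.171],Rt(-1.2,15.2))
E
python3 fit.py
```

```text
tcp_pos: [0.4379, -0.1907, 0.1685]
wrist_force: [-4.1, -0.2, 11.6]
pitch 19.99619383783491 [0.45705172 0.18079942 0.04194046] [-4.11591793 -0.16876834 11.64819956]
shift [-14.6, -0.0, 2.6] turn [-0.013, 0.084, 0.018]
top [[351.0, 207.0], [389.2, 208.4], [349.9, 244.8], [350.9, 245.0], [390.9, 246.4]]
 hull [[390, 248], [352, 247], [351, 211], [388, 211]]
side [[355.3, 207.7], [376.6, 188.1], [383.6, 225.7], [384.9, 217.4], [406.1, 196.4]]
 hull [[398, 205], [396, 215], [390, 221], [364, 204], [377, 191], [383, 190]]
```

```bash
python3 -m pendant '[[[-4,0,0],[0,0.02,0]],[[-8,0,1],[0,0.045,0]],[[-12,0,2],[0,0.07,0]],[[-14.6,0,2.6],[0,0.084,0]],[[-14.6,0,2.6],[0,0.084,0]]]' | grep -E "wrist|pos"
python3 - <<'E'
from h import *
s=r.sense();A=np.array(s["ee_rot"]);print("pitch",np.degrees(np.arcsin(A[0,2])),s["moment"],s["wrist_force"],s["gripper_width"])
E
python3 fit.py
```

```text
tcp_pos: [0.4519, -0.1908, 0.1696]
wrist_force: [-2.2, -0.6, 4.6]
pitch 14.954817625257805 [ 0.02771704  0.15248169 -0.0709873 ] [-2.15782395 -0.56944549  4.59831038] 0.22780660084799406
top [[350.7, 207.5], [388.6, 208.9], [349.9, 244.7], [350.8, 243.7], [390.7, 245.2]]
 hull [[390, 244], [351, 243], [352, 207], [388, 208]]
side [[355.2, 210.2], [376.4, 190.6], [383.5, 226.2], [383.9, 217.4], [405.1, 196.4]]
 hull [[395, 202], [393, 214], [388, 219], [361, 203], [375, 189], [381, 189]]
```

```bash
python3 - <<'E'
from h import *
t=cap("top");d=cap("side")
for a,b in (((388,207.6),(375.3,188.6)),):
    print(tri(t,a,d,b))
print(atz(t,[[351.5,206.6],[388.5,207.6]],.0055),atz(d,[[375.3,188.6]],.0055))
E
python3 -m pendant '[[[0,0,0],[0,0,0]],[[0,0,0],[0,0,0]]]' 0.3 | grep -E "wrist|pos|grip"
```

```text
(array([ 0.58234508, -0.2420956 ,  0.00960056]), np.float64(0.00025110695087313237))
[[ 0.58396981 -0.14492201  0.0055    ]
 [ 0.58259525 -0.24417091  0.0055    ]] [[ 0.58442508 -0.245405    0.0055    ]]
tcp_pos: [0.4498, -0.1903, 0.1678]
wrist_force: [0.4, 0.8, 0.1]
gripper_width: 0.282
gripper_force: 0.0
```

```bash
python3 -m pendant '[[[0,0,0],[0,0,0]],[[0,0,0],[0,0,0]],[[0,0,0],[0,0,0]]]' 0.6 | grep -E "wrist|pos|grip"
python3 -m pendant '[[[0,0,-15],[0,0,0]],[[0,0,-40],[0,0,0]],[[0,0,-80],[0,0,0]],[[0,0,-120],[0,0,0]],[[0,0,-150],[0,0,0]],[[0,0,-150],[0,0,0]]]' | grep -E "wrist|pos|time"
cat > chk.py <<'E'
from h import *
exec(open("fit.py").read().split("s=r.sense")[0])
stones();t=cap("top");d=cap("side")
for n,c in(("top",t),("side",d)): print(n,poly(corners(c)))
for n,c in(("top",t),("side",d)):
    for nm,lo,hi in (("green",(50,150,40),(75,255,255)),):
        m=cv2.inRange(cv2.cvtColor(c["f"],cv2.COLOR_RGB2HSV),lo,hi);k,l,st,ce=cv2.connectedComponentsWithStats(m);print(n,nm,[(np.round(ce[i],1).tolist(),int(st[i,4])) for i in range(1,k) if st[i,4]>8])
C=Rs(1.1,0);oc=np.array([.55,.1845,0])
P=[oc+C@np.array(q) for q in([0,.06,.078],[0,-.06,.078])]
print("exp strips",np.round(proj(t,P),1).tolist(),np.round(proj(d,P),1).tolist())
S=Rs(0,0);o=np.array([.533,-.194,.004])
for yaw in(-1,):
    R=Rs(yaw,0);P=[o+R@np.array(q) for q in([.05,.051,0],[.05,-.051,0],[-.05,.051,.036],[-.05,-.051,.036],[-.0837,0,.1456])]
    print("exp scoop",np.round(proj(t,P),1).tolist(),np.round(proj(d,P),1).tolist())
E
python3 chk.py
```

```text
tcp_pos: [0.4505, -0.1904, 0.1684]
wrist_force: [0.5, -0.1, -0.1]
gripper_width: 0.485
gripper_force: 0.0
time_s: 31.1
tcp_pos: [0.4133, -0.1889, 0.3186]
wrist_force: [1.0, 0.2, 0.4]
blob [216.8 194. ] 173 [0.611 0.211 0.03 ]
blob [237.6 198. ] 157 [0.601 0.156 0.03 ]
blob [221.7 215.7] 94 [0.554 0.196 0.03 ]
top [[390, 244], [351, 243], [352, 207], [388, 208]]
side [[400, 194], [393, 214], [388, 219], [361, 203], [376, 189], [392, 189]]
top green [([294.6, 134.1], 56), ([199.9, 210.8], 9), ([245.5, 215.5], 33)]
side green [([263.4, 202.9], 201), ([299.7, 260.8], 29), ([267.0, 292.9], 50)]
exp strips [[197.1, 216.2], [245.4, 215.9]] [[266.5, 293.4], [300.3, 259.8]]
exp scoop [[351.1, 206.7], [389.0, 207.8], [351.2, 244.3], [390.9, 245.5], [376.6, 260.4]] [[354.9, 208.8], [376.0, 189.2], [384.4, 218.4], [405.4, 197.4], [410.9, 186.3]]
```

```bash
python3 -m pendant '[[[0,0,-20],[0,0,0]],[[0,0,-40],[0,0,0]],[[0,0,-40],[0,0,0]],[[0,0,-40],[0,0,0]]]' | grep -E "wrist|time"; python3 -c "
from station import r
print(r.finish_job())"
```

```text
time_s: 31.65
wrist_force: [-0.4, -1.5, 0.1]
the job is handed in; nothing more can be done
None
```

I handed the job in at 31.7 s: both flaps are upright, all five stones are in the carton, and the scoop is flat in the tray, although while carrying the stones the scoop dipped and bumped the tray's left side with about 15 N at the wrist.

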